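# Stack the lens dust caps on the rotary stage

## Task

Put away the wide lens dust caps: one already stands mouth-down on the round rotary stage; take the other two wide caps from the optical table and stack them on it, all three mouth-down and rim on rim in one straight, stable tower. The narrow cap and the flat open ring do not belong to the set.

Things in the scene. Friction and masses are not known exactly. Their poses are not given: they have to be found in the camera images.
- cap_a_center (a point): A loose dark grey open cap, 56 mm across and 50 mm tall (side wall 5 mm thick, mass about 90 g), one of three alike, standing mouth-down on the table. Its closed end is on top, with a raised bare-metal rim 3 mm high and 5 mm wide round its edge, matching the mouth rim below. The point is its centre, half-way up (25 mm above its mouth); z points from the mouth to the closed end, so up as it stands.
- cap_b_center (a point): A loose dark grey open cap, 56 mm across and 50 mm tall (side wall 5 mm thick, mass about 90 g), identical to the other loose wide cap, standing mouth-down on the table. Its closed end is on top, with a raised bare-metal rim 3 mm high and 5 mm wide round its edge, matching the mouth rim below. The point is its centre, half-way up (25 mm above its mouth); z points from the mouth to the closed end, so up as it stands.
- base_cap_center (a point): The third wide dark grey cap, of the same shape and size (56 mm across, 50 mm tall, raised bare-metal rim on the closed end), loose, standing mouth-down on the platform of the rotary stage, not always in its middle: the foot of the tower. The point is its centre, half-way up; its closed end's rim is 25 mm above the point. A cap stacked on it has its centre 50 mm above this point, the next 100 mm.
- stage: Rotary stage bolted to the optical table (it does not turn): a round black body with white graduation marks and a flat aluminium platform, 140 mm across, top 40 mm above the table. Origin: centre of its underside, on the table; z up. Near the work also stand a narrow cap of the same kind (38 mm across, 50 mm tall), a flat dark grey ring open at both ends (56 mm across, 16 mm tall), and at the right a bolted post holder 102 mm tall.

How it is judged (in metres and radians):
On the way:
1. one of the two caps stands mouth-down, rim on rim, on the cap on the stage (((z of cap_a_center in the frame of base_cap_center between 0.045 and 0.055 m and horizontal distance between cap_a_center and base_cap_center below 0.012 m and angle between cap_a_center's own z axis and vertical below 0.14 rad) or (z of cap_b_center in the frame of base_cap_center between 0.045 and 0.055 m and horizontal distance between cap_b_center and base_cap_center below 0.012 m and angle between cap_b_center's own z axis and vertical below 0.14 rad))), for 0.2 s.
At the end, for the whole second after the job is handed in: The three wide caps stand at rest as one tower, mouth-down within 8 degrees: the foot cap on the stage platform (within 50 mm of its axis), the other two in either order on it, each centre 50 mm (give or take 5) above the one below and within 12 mm of it horizontally (z of base_cap_center in the frame of stage between 0.06 and 0.07 m and horizontal distance between base_cap_center and stage below 0.05 m and angle between base_cap_center's own z axis and vertical below 0.14 rad and ((z of cap_a_center in the frame of base_cap_center between 0.045 and 0.055 m and horizontal distance between cap_a_center and base_cap_center below 0.012 m and angle between each of cap_a_center, cap_b_center's own z axis and vertical below 0.14 rad and z of cap_b_center in the frame of cap_a_center between 0.045 and 0.055 m and horizontal distance between cap_b_center and cap_a_center below 0.012 m) or (z of cap_b_center in the frame of base_cap_center between 0.045 and 0.055 m and horizontal distance between cap_b_center and base_cap_center below 0.012 m and angle between each of cap_b_center, cap_a_center's own z axis and vertical below 0.14 rad and z of cap_a_center in the frame of cap_b_center between 0.045 and 0.055 m and horizontal distance between cap_a_center and cap_b_center below 0.012 m)) and linear speed of each of cap_a, cap_b, base_cap below 0.02 m/s and angular speed of each of cap_a, cap_b, base_cap below 0.2 rad/s); the robot touches nothing.
It also fails if it takes over 64 s, if anything falls off the work surface, if the arm or the gripper's body presses on something with over 40 N, if the wrist force passes 120 N, or if a joint passes its speed limit or range.

## Robot

A 6-joint arm with a two-finger parallel gripper is mounted at the origin on the work surface. World frame = base frame: x ahead of the robot, y to its left, z up, the work surface at z = 0. Lengths are in m, angles in degrees, forces in N, time in s.
With the tool pointing down it reaches from about 0.4 to 0.825 m from the base axis. Payload 7 kg.
Tool frame: the origin (TCP) lies on the mounting face of the last link; the fingertips stand 178 mm ahead of it and the grasp point (between the pads) lies 159 mm ahead of it; z points along the fingers, y is the direction in which the jaws open and shut (so a half turn about z gives the same grasp; the last joint's range is limited). The gripper opens to 88 mm and grips with 3 to 60 N. Pads are 19 mm wide; open, the fingers measure 130 mm over their backs; the gripper's body (78 mm by 193 mm) begins 47 mm behind the grasp point.
Start: joints at [-50.472, 20.546, 0.682, 0, -70.136, -16.507], TCP at [0.264, -0.621, 0.405] pointing down, gripper open.
Joint ranges: [-176.03, 176.03], [-82.01, 121.73], [-58.28, 71.71], [-173.87, 95.51], [-174.79, -0.11], [-173.66, 173.66]. Speed limits (degrees/s): [136.94, 136.94, 172.46, 180, 180, 180].

## Interface

Orientations are given as [roll, pitch, yaw] about the fixed x, y, z axes, in that order (R = Rz(yaw) Ry(pitch) Rx(roll)).
In Python, from plant import r gives the robot as it stands. The module is installed in compiled form; this text tells all that it offers.
- The arm moves only by the tool carry_out, never from a script. Its argument "plan" is a list of rows, each a list of 3 entries, a list of its own where there are three numbers: the shift along the tool's x, y, z in m, then the turn, a rotation vector about the tool's x, y, z in degrees, then the closure in counts, from 0 (fully open) to 255 (shut). In form: [[[x, y, z], [ax, ay, az], hand], ...]. A call has 1 to 12 rows; each row shifts and turns the commanded pose from where the row before left it, along the tool's axes as they then stand; what a row does not reach is not made up. A row lasts 1/12 s, in which the tool goes at most 41.7 mm and 7.16 degrees, less where a joint would pass 70% of its speed; a pose out of reach is approached as far as the arm can. A call is refused whole if a number of a shift passes 0.0417 or a number of a turn 7.16, either way. A call with a gripper value outside its range is refused whole. The fingers move at their own pace and stop on an object; "grip_force" is the grip in N (left out, the last holds). Time passes only in rows, so rows that do not move let the fingers close. It gives the time, the measured TCP pose, the force and the opening at its end, in the units of the state.
- r.get_state(): the state, without advancing time (a new reading comes with each control period).
- r.capture(name): name is "side" or "top"; returns the picture (480x640x3 uint8, red, green, blue); there is no depth.
- r.get_calibration(name): a dict with "K" (3x3 intrinsics, pixels), "rvec" (rotation vector, rad) and "tvec" (3), from world to camera coordinates, as OpenCV has them. Camera axes: x right, y down, z forward; pixel columns grow to the right and rows downward; lengths in m; the calibration is good to about 2 mm. A picture is of the moment at which its call begins. get_calibration takes no time and is no camera call.
- r.close_job(): hands the job in, once; it reports no verdict.
The state is a dict: "time_s": time; "joints": joint angles; "qd": joint speeds; "joint_torque": joint torques, N m; "tcp_pos": TCP position; "eef_rot": TCP orientation; "contact_force": force on the tool from outside, world axes, zero at the start; "moment": the same for the moment, N m; "gripper_width": finger opening in m.
Only numpy, scipy, OpenCV 4.12 (cv2) and the standard library are available. Lean on these libraries where they do the work, as an engineer would, in place of code of your own. Each camera call takes 0.05 s, during which the arm holds its last target. There are 200 camera calls.

## Working session

There is one attempt and no reset: what is moved stays moved. The work goes in short steps, Python scripts to look and compute and a tool call to move; the robot and the scene stay as the last step left them, time stands still between calls to the robot, and variables do not carry over. Pictures are saved under pics/ and viewed, about 8 in all and at most 12, crops included, and the job is handed in when it is done.

Besides the shell and the picture viewer there is one more tool, called after ">>>" as name([rows], argument=value, ...), one row to a line, values as JSON. carry_out: Moves the arm, as the interface text tells. Its arguments: {"type":"object","properties":{"plan":{"type":"array","items":{"type":"array"}},"grip_force":{"type":"number"}},"required":["plan"]}

```bash
mkdir -p pics; python3 - <<'E'
from plant import r
import cv2,numpy as np
for n in("top","side"):
    im=r.capture(n); cv2.imwrite(f"pics/{n}0.png",im[:,:,::-1])
    c=r.get_calibration(n);R=cv2.Rodrigues(np.array(c["rvec"]))[0];print(n,c["K"],(-R.T@np.array(c["tvec"])).round(3),R.round(2))
print(r.get_state())
E
```

```text
top [[436.11774462   0.         322.86440198]
 [  0.         436.11774462 243.20008479]
 [  0.           0.           1.        ]] [0.504 0.022 0.721] [[ 0.03 -1.    0.05]
 [-1.   -0.03 -0.09]
 [ 0.09 -0.05 -0.99]]
side [[469.75100748   0.         318.05673209]
 [  0.         469.75100748 242.39147589]
 [  0.           0.           1.        ]] [0.512 0.544 0.549] [[-1.   -0.07 -0.  ]
 [-0.04  0.68 -0.73]
 [ 0.05 -0.73 -0.68]]
{'time_s': 0.1, 'joints': array([-5.04699711e+01,  2.05872443e+01,  6.38932001e-01, -1.90508445e-02,
       -7.01342430e+01, -1.65056944e+01]), 'qd': array([-0.01589887, -0.04055697,  0.14624916,  0.10081152, -0.07243839,
        0.01256252]), 'joint_torque': array([-1.01030222e-03, -5.84163165e+01,  2.93753386e+01,  7.01549068e+00,
        1.02046720e-02, -4.75706224e-05]), 'tcp_pos': array([ 0.26392968, -0.62107607,  0.40381232]), 'eef_rot': array([ 1.79915758e+02, -6.28527156e-03, -1.56982148e+02]), 'contact_force': array([-0.60431016,  0.10425353,  0.32842577]), 'moment': array([-0.01405658, -0.0004855 ,  0.0122746 ]), 'gripper_width': 0.08753708295087084}
```

View pics/top0.png

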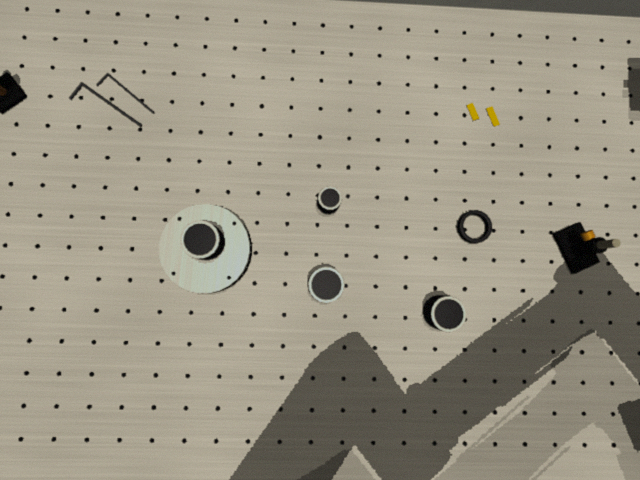

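View pics/side0.png

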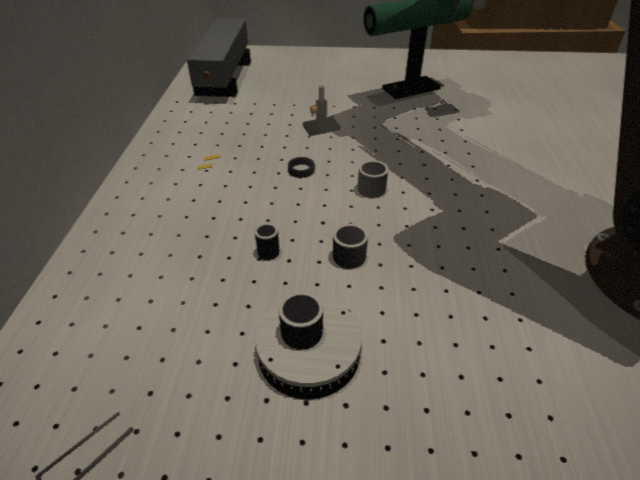

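The top view shows the foot cap at (202,240) on the stage and the wide caps at (326,284) and (447,313). The narrow cap is at (329,199), the ring at (474,227) and the post at (578,247). The side view shows the same layout: foot cap (302,310), wide caps (350,238) and (373,171).

```bash
cat > h.py <<'E'
from plant import r
import cv2,numpy as np
from scipy.spatial.transform import Rotation as Ro
def cal(n):
    c=r.get_calibration(n);R=cv2.Rodrigues(np.array(c["rvec"],float))[0]
    return np.array(c["K"]),R,np.array(c["tvec"],float).ravel()
def ray(n,px,z):
    K,R,t=cal(n); o=-R.T@t; d=R.T@np.linalg.inv(K)@[px[0],px[1],1]
    return (o+d*(z-o[2])/d[2])
def disc(im,px,th=None):
    "dark closed-end disc inside the bright rim, component at px: centroid, size"
    g=cv2.cvtColor(im,cv2.COLOR_RGB2GRAY); x0,y0=px; h=22
    p=g[y0-h:y0+h,x0-h:x0+h]
    th=th or cv2.threshold(p,0,255,cv2.THRESH_OTSU)[0]
    n,l,s,c=cv2.connectedComponentsWithStats((p<th).astype(np.uint8),connectivity=4)
    k=l[h,h]; return c[k]+[x0-h,y0-h],s[k],th
def togo(p,s=None):
    "shift in tool axes from measured grasp point to world p"
    s=s or r.get_state(); R=Ro.from_euler('xyz',s['eef_rot'],degrees=True)
    g=np.array(s['tcp_pos'])+R.apply([0,0,.159]); return R.inv().apply(np.array(p)-g).round(4),g.round(4)
E
python3 - <<'E'
from h import *
for n,pts in(("top",[(202,240,.087),(326,284,.047),(447,313,.047),(329,199,.047)]),("side",[(302,310,.087),(350,238,.047),(373,171,.047)])):
    im=cv2.imread(f"pics/{n}0.png")[:,:,::-1].copy()
    for x,y,z in pts:
        c,s,th=disc(im,(x,y)); print(n,c.round(1),s,th,ray(n,c,z).round(4))
print(ray("top",(205,248),.04))
print(togo([.5,0,.1]))
E
```

```text
top [199.3 239. ] [  4   6  32  31 788] 108.0 [0.5622 0.1715 0.087 ]
top [326.  284.4] [  8   8  29  30 691] 112.0 [ 0.5015 -0.0153  0.047 ]
top [448.4 313.7] [ 10   8  28  30 662] 102.0 [ 0.4612 -0.2067  0.047 ]
top [329.6 197.5] [ 14  12  18  18 265] 105.0 [ 0.6374 -0.0176  0.047 ]
side [300.4 308.6] [  3   7  36  28 798] 78.0 [0.5617 0.17   0.087 ]
side [350.1 234.9] [  8  10  29  19 417] 81.0 [ 0.5012 -0.0176  0.047 ]
side [373.3 168.1] [ 11  13  24  13 252] 91.0 [ 0.4609 -0.2102  0.047 ]
[0.55273131 0.17313844 0.04      ]
(array([-0.4602,  0.4789,  0.1455]), array([ 0.2638, -0.6209,  0.2448]))
```

>>> carry_out([
  [[-0.0285,0.0252,0.007],[0,0,0],0],
  [[-0.0285,0.0252,0.007],[0,0,0],0],
  [[-0.0285,0.0252,0.007],[0,0,0],0],
  [[-0.0285,0.0252,0.007],[0,0,0],0],
  [[-0.0285,0.0252,0.007],[0,0,0],0],
  [[-0.0285,0.0252,0.007],[0,0,0],0],
  [[-0.0285,0.0252,0.007],[0,0,0],0],
  [[-0.0285,0.0252,0.007],[0,0,0],0],
  [[-0.0285,0.0252,0.007],[0,0,0],0],
  [[-0.0285,0.0252,0.007],[0,0,0],0],
  [[-0.0285,0.0252,0.007],[0,0,0],0],
  [[0,0,0],[0,0,0],0],
], grip_force=20)

```text
time_s: 1.1
tcp_pos: [0.4457, -0.2391, 0.3265]
eef_rot: [179.9, -0.0, -156.8]
contact_force: [-0.7, -0.2, -0.2]
gripper_width: 0.0877
```

```bash
python3 - <<'E'
from h import *
s=r.get_state();print(togo([.461,-.2085,.033]),s['eef_rot'],s['time_s'])
cv2.imwrite("pics/s1.png",r.capture("side")[60:360,150:550,::-1])
E
```

```text
(array([-0.0262,  0.0218,  0.1345]), array([ 0.4456, -0.239 ,  0.1675])) [ 1.79935247e+02 -1.61704763e-02 -1.56750210e+02] 1.1
```

View pics/s1.png

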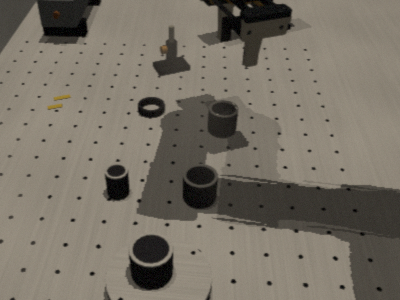

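The crop shows a finger coming in above cap B at (222,118). The caps are undisturbed and the shift to go is small.

>>> carry_out([
  [[-0.0131,0.0109,0],[0,0,0],0],
  [[-0.0131,0.0109,0],[0,0,0],0],
  [[0,0,0],[0,0,0],0],
  [[0,0,0.025],[0,0,0],0],
  [[0,0,0.025],[0,0,0],0],
  [[0,0,0.025],[0,0,0],0],
  [[0,0,0.025],[0,0,0],0],
  [[0,0,0.0115],[0,0,0],0],
  [[0,0,0.0115],[0,0,0],0],
  [[0,0,0.0115],[0,0,0],0],
  [[0,0,0],[0,0,0],0],
  [[0,0,0],[0,0,0],0],
])

```text
time_s: 2.15
tcp_pos: [0.4592, -0.2139, 0.1928]
eef_rot: [180.0, -0.1, -157.0]
contact_force: [-0.2, 0.1, 0.5]
gripper_width: 0.0879
```

>>> carry_out([
  [[0,0,0],[0,0,0],60],
  [[0,0,0],[0,0,0],70],
  [[0,0,0],[0,0,0],80],
  [[0,0,0],[0,0,0],90],
  [[0,0,0],[0,0,0],100],
  [[0,0,0],[0,0,0],120],
  [[0,0,0],[0,0,0],255],
  [[0,0,0],[0,0,0],255],
  [[0,0,0],[0,0,0],255],
  [[0,0,0],[0,0,0],255],
  [[0,0,0],[0,0,0],255],
  [[0,0,0],[0,0,0],255],
])

```text
time_s: 3.15
tcp_pos: [0.4597, -0.2131, 0.1935]
eef_rot: [-180.0, 0.0, -157.0]
contact_force: [-1.7, 1.7, 5.8]
gripper_width: 0.0562
```

```bash
python3 - <<'E'
from h import *
s=r.get_state();print(togo([.562,.171,.033+.09+.06]),s['gripper_width'],s['contact_force'],s['moment'])
cv2.imwrite("pics/s2.png",r.capture("side")[60:360,150:550,::-1])
E
```

```text
(array([-0.2444,  0.3134, -0.1485]), array([ 0.4598, -0.2131,  0.0345])) 0.056153328000372794 [-1.66107544  1.73662712  5.8001769 ] [0.77202697 0.53233409 0.03301925]
```

View pics/s2.png

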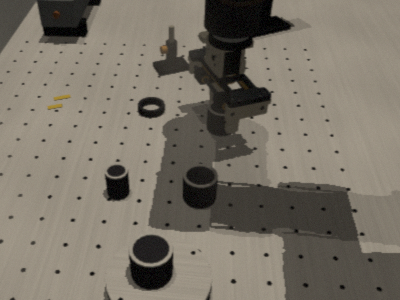

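Gripped: the opening reads 56 mm and the crop shows the gripper seated on cap B. Next I lift it, then carry it over the stage.

>>> carry_out([
  [[0,0,-0.01],[0,0,0],255],
  [[0,0,-0.03],[0,0,0],255],
  [[0,0,-0.035],[0,0,0],255],
  [[0,0,-0.035],[0,0,0],255],
  [[0,0,-0.03],[0,0,0],255],
  [[0,0,-0.0085],[0,0,0],255],
  [[-0.0086,0.0112,0],[0,0,0],255],
  [[-0.0172,0.0224,0],[0,0,0],255],
  [[-0.0172,0.0224,0],[0,0,0],255],
  [[-0.0172,0.0224,0],[0,0,0],255],
  [[-0.0172,0.0224,0],[0,0,0],255],
  [[-0.0172,0.0224,0],[0,0,0],255],
])

```text
time_s: 4.2
tcp_pos: [0.4984, -0.0616, 0.3419]
eef_rot: [180.0, 0.0, -157.0]
contact_force: [0.1, 0.1, -0.7]
gripper_width: 0.0561
```

>>> carry_out([
  [[-0.0172,0.0224,0],[0,0,0],255],
  [[-0.0172,0.0224,0],[0,0,0],255],
  [[-0.0172,0.0224,0],[0,0,0],255],
  [[-0.0172,0.0224,0],[0,0,0],255],
  [[-0.0172,0.0224,0],[0,0,0],255],
  [[-0.0172,0.0224,0],[0,0,0],255],
  [[-0.0172,0.0224,0],[0,0,0],255],
  [[-0.0172,0.0224,0],[0,0,0],255],
  [[-0.0086,0.0112,0],[0,0,0],255],
  [[0,0,0],[0,0,0],255],
  [[0,0,0],[0,0,0],255],
])

```text
time_s: 5.12
tcp_pos: [0.5584, 0.17, 0.3413]
eef_rot: [-180.0, -0.1, -156.9]
contact_force: [-0.4, -0.0, -0.9]
gripper_width: 0.0563
```

```bash
python3 - <<'E'
from h import *
s=r.get_state();print(togo([.562,.171,.033+.09]),s['eef_rot'],s['gripper_width'],s['contact_force'])
im=r.capture("side");cv2.imwrite("pics/s3.png",cv2.resize(im[130:400,190:490,::-1],None,fx=2,fy=2,interpolation=2))
cv2.imwrite("pics/t3.png",cv2.resize(r.capture("top")[130:350,80:380,::-1],None,fx=2,fy=2))
E
```

```text
(array([-0.004 , -0.0004,  0.0592]), array([0.5582, 0.1699, 0.1823])) [-1.79993918e+02 -6.98465797e-02 -1.56916699e+02] 0.05627242523187419 [-0.37370721 -0.0171687  -0.88399742]
```

View pics/s3.png

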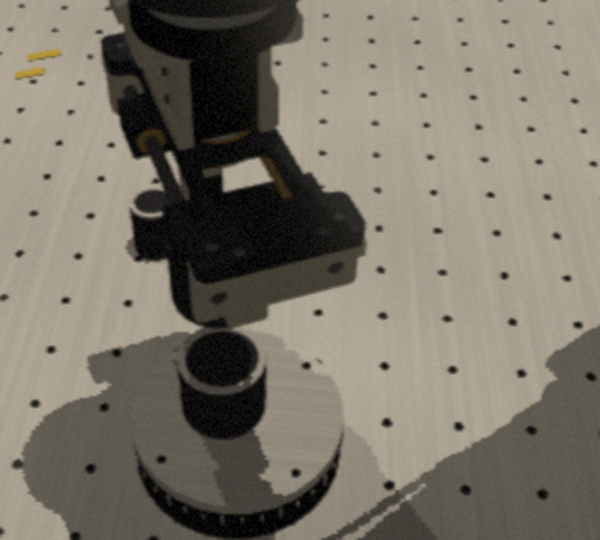

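The held cap clears the foot cap, whose disc is at crop (220,358). The held cap's left edge shows near crop x≈172, so I'll check that edge against where it should be.

```bash
python3 - <<'E'
from h import *
K,R,t=cal("side"); s=r.get_state(); g=togo([0,0,0])[1]; zb=g[2]-.033
im=cv2.imread("pics/s3.png",0)
a=np.linspace(0,2*np.pi,400)
for ox in(0,.003):
  c=g[:2]+ox*np.array([.92,.39]); 
  for z in (zb,zb+.02):
    P=np.c_[c[0]+.028*np.cos(a),c[1]+.028*np.sin(a),0*a+z]
    q=cv2.projectPoints(P,cv2.Rodrigues(R)[0],t,K,None)[0][:,0]
    q=(q-[190,130])*2; i=q[:,0].argmin(); print(ox,z.round(3),"left",q[i].round(1),"lowest",q[q[:,1].argmax()].round(1))
for y in(240,260,275,285,295,305): print(y,im[y,150:200:2])
for x in(195,205,215,225): print(x,im[305:340:2,x])
E
```

```text
0 0.15 left [175.9 289.8] lowest [222.6 324. ]
0 0.169 left [173.7 265.6] lowest [221.6 299.8]
0.003 0.15 left [170.9 291.6] lowest [217.5 325.3]
0.003 0.169 left [168.6 267.4] lowest [216.4 301.1]
240 [11 12 13 15 14 18 21 20 15 12  3  5 10 14 14 14 14 10 14 22 18 15 16 18
  9]
260 [ 69  66  62  57  58  86 113 124 110  56  18   8   6   6  14  14   5   1
  16  19  18  13  15  14  10]
275 [163 164 165 167 165 164 162 160 163 142  64  13   9   8   7   3  11  12
  15  34  56  51  30  11   5]
285 [165 165 165 164 162 164 163 162 164 149  92  31   7  13   9  17  12   3
  10  21  41  57  60  60  63]
295 [163 161 165 165 161 162 162 165 164 161 137  64  16   8  11   8  13  14
   8  20  37  55  62  60  61]
305 [167 166 163 163 164 164 164 164 160 159 159 148 110  43  13  10  12   7
   9  14  24  44  59  62  64]
195 [ 63  58  61  64  57  54  54  45  35  74 141 165 153 119  82  67  65  54]
205 [65 62 60 60 63 62 64 61 45 22 22 46 68 66 57 30 12  6]
215 [57 61 59 59 64 63 58 42 13 10 10 31 50 55 19 12 11 13]
225 [62 64 63 64 62 58 55 44 31 28 24 40 60 42 19 19 14 12]
```

The left edge and the lowest point match the 3 mm pad offset I predicted. Lowering 57 mm, slowing near contact.

>>> carry_out([
  [[-0.001,0,0.01],[0,0,0],255],
  [[0,0,0.015],[0,0,0],255],
  [[0,0,0.012],[0,0,0],255],
  [[0,0,0.008],[0,0,0],255],
  [[0,0,0.005],[0,0,0],255],
  [[0,0,0.003],[0,0,0],255],
  [[0,0,0.002],[0,0,0],255],
  [[0,0,0.001],[0,0,0],255],
  [[0,0,0.0005],[0,0,0],255],
  [[0,0,0],[0,0,0],255],
  [[0,0,0],[0,0,0],255],
])

```text
time_s: 6.13
tcp_pos: [0.5597, 0.1701, 0.2856]
eef_rot: [180.0, 0.0, -157.0]
contact_force: [0.5, 0.2, -0.8]
gripper_width: 0.0561
```

>>> carry_out([
  [[0,0,0.0007],[0,0,0],255],
  [[0,0,0.0007],[0,0,0],255],
  [[0,0,0.0005],[0,0,0],255],
  [[0,0,0],[0,0,0],255],
  [[0,0,0],[0,0,0],255],
])

```text
time_s: 6.55
tcp_pos: [0.5596, 0.1701, 0.2836]
eef_rot: [180.0, 0.0, -157.0]
contact_force: [-0.7, -0.4, 1.8]
gripper_width: 0.056
```

Contact felt: Fz went from -0.8 to +1.8 N. Opening gently.

>>> carry_out([
  [[0,0,0],[0,0,0],90],
  [[0,0,0],[0,0,0],85],
  [[0,0,0],[0,0,0],75],
  [[0,0,0],[0,0,0],50],
  [[0,0,0],[0,0,0],20],
  [[0,0,0],[0,0,0],0],
  [[0,0,0],[0,0,0],0],
  [[0,0,0],[0,0,0],0],
  [[0,0,0],[0,0,0],0],
])

```text
time_s: 7.3
tcp_pos: [0.5596, 0.17, 0.2832]
eef_rot: [-180.0, -0.0, -157.0]
contact_force: [-0.9, 0.0, 0.5]
gripper_width: 0.0865
```

```bash
python3 - <<'E'
from h import *
s=r.get_state();print(togo([.5015,-.0165,.2]),s['gripper_width'],s['contact_force'])
E
```

```text
(array([ 0.1264, -0.1489, -0.0758]), array([0.5596, 0.17  , 0.1242])) 0.08651352808744767 [-0.87363708  0.02491983  0.51007916]
```

>>> carry_out([
  [[0,0,-0.008],[0,0,0],0],
  [[0,0,-0.02],[0,0,0],0],
  [[0,0,-0.028],[0,0,0],0],
  [[0,0,-0.02],[0,0,0],0],
  [[0.0158,-0.0186,0],[0,0,0],0],
  [[0.0158,-0.0186,0],[0,0,0],0],
  [[0.0158,-0.0186,0],[0,0,0],0],
  [[0.0158,-0.0186,0],[0,0,0],0],
  [[0.0158,-0.0186,0],[0,0,0],0],
  [[0.0158,-0.0186,0],[0,0,0],0],
  [[0.0158,-0.0186,0],[0,0,0],0],
  [[0.0158,-0.0186,0],[0,0,0],0],
])

```text
time_s: 8.3
tcp_pos: [0.5009, -0.0175, 0.3601]
eef_rot: [-180.0, 0.1, -157.0]
contact_force: [1.1, -0.4, 0.6]
gripper_width: 0.0877
```

>>> carry_out([
  [[0,0,0],[0,0,0],0],
  [[0,0,0],[0,0,0],0],
])

```text
time_s: 8.47
tcp_pos: [0.5011, -0.0174, 0.3601]
eef_rot: [-180.0, 0.1, -157.1]
contact_force: [-0.2, 0.1, 0.6]
gripper_width: 0.0879
```

```bash
python3 - <<'E'
from h import *
s=r.get_state();print(togo([.5015,-.0165,.0345]),s['eef_rot'])
im=r.capture("side");cv2.imwrite("pics/s4.png",im[:,:,::-1]); tp=r.capture("top");cv2.imwrite("pics/t4.png",tp[:,:,::-1])
cv2.imwrite("pics/both4.png",np.hstack([cv2.resize(x,(400,300)) for x in (im[150:390,200:520,::-1],tp[130:370,110:430,::-1])]))
E
```

```text
(array([-0.0004,  0.0007,  0.1666]), array([ 0.5013, -0.0173,  0.2011])) [-1.79991120e+02  6.21651819e-02 -1.57083133e+02]
```

View pics/both4.png

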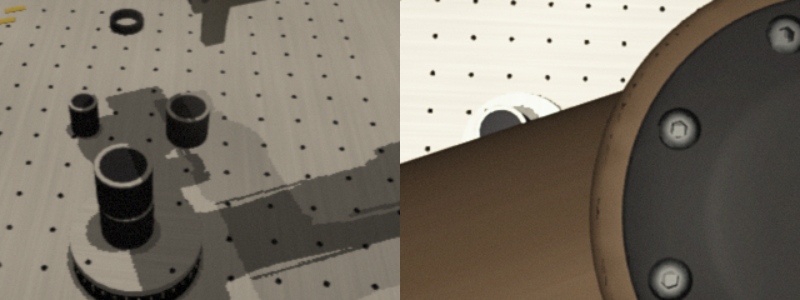

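The side view shows cap B standing straight on the foot cap, with its top disc at about crop (123,165). Cap A is untouched at (187,107). The top view is blocked by the arm. I'll measure B's top, then grasp A.

```bash
python3 - <<'E'
from h import *
im=cv2.imread("pics/s4.png")[:,:,::-1].copy()
for px,z in(((298,282),.137),((350,235),.047)):
  for th in(45,60,75):
    c,s,_=disc(im,px,th); print(c.round(1),s,ray("side",c,z).round(4))
E
```

```text
[298.5 281.5] [  4   9  38  26 776] [0.5625 0.1698 0.137 ]
[298.5 281.6] [  4   8  38  28 814] [0.5625 0.1699 0.137 ]
[298.8 281.5] [  4   8  39  28 857] [0.5622 0.1697 0.137 ]
[349.4 235.2] [  8  14  28  18 373] [ 0.5022 -0.0167  0.047 ]
[348.7 242.6] [  3  14  36  30 821] [0.5031 0.0008 0.047 ]
[346.9 241.7] [  0  12  39  32 995] [ 0.5059 -0.0011  0.047 ]
```

>>> carry_out([
  [[0,0,0.015],[0,0,0],0],
  [[0,0,0.03],[0,0,0],0],
  [[0,0,0.03],[0,0,0],0],
  [[0,0,0.03],[0,0,0],0],
  [[0,0,0.025],[0,0,0],0],
  [[0,0,0.018],[0,0,0],0],
  [[0,0,0.012],[0,0,0],0],
  [[0,0,0.006],[0,0,0],0],
  [[0,0,0],[0,0,0],0],
  [[0,0,0],[0,0,0],0],
])

```text
time_s: 9.4
tcp_pos: [0.5019, -0.0158, 0.1935]
eef_rot: [-180.0, -0.0, -156.9]
contact_force: [-0.4, -0.5, 1.2]
gripper_width: 0.0876
```

>>> carry_out([
  [[0,0,0],[0,0,0],60],
  [[0,0,0],[0,0,0],70],
  [[0,0,0],[0,0,0],80],
  [[0,0,0],[0,0,0],90],
  [[0,0,0],[0,0,0],100],
  [[0,0,0],[0,0,0],120],
  [[0,0,0],[0,0,0],255],
  [[0,0,0],[0,0,0],255],
  [[0,0,0],[0,0,0],255],
  [[0,0,0],[0,0,0],255],
  [[0,0,0],[0,0,0],255],
  [[0,0,0],[0,0,0],255],
])

```text
time_s: 10.4
tcp_pos: [0.5015, -0.0164, 0.1936]
eef_rot: [-180.0, 0.0, -157.0]
contact_force: [-1.0, 0.8, 5.8]
gripper_width: 0.0562
```

```bash
python3 - <<'E'
from h import *
s=r.get_state();print(togo([.562,.171,.2]),s['gripper_width'],s['contact_force'])
E
```

```text
(array([-0.129 ,  0.1488, -0.1654]), array([ 0.5016, -0.0164,  0.0346])) 0.05621716752145122 [-0.98073885  0.79462283  5.81140179]
```

B's top is within about 1 mm of the foot cap's centre, and A is held with no offset. Lifting A 200 mm and carrying it over the tower.

>>> carry_out([
  [[0,0,-0.01],[0,0,0],255],
  [[0,0,-0.03],[0,0,0],255],
  [[0,0,-0.035],[0,0,0],255],
  [[0,0,-0.035],[0,0,0],255],
  [[0,0,-0.035],[0,0,0],255],
  [[0,0,-0.035],[0,0,0],255],
  [[0,0,-0.02],[0,0,0],255],
  [[0,0,0],[0,0,0],255],
])

```text
time_s: 11.07
tcp_pos: [0.5024, -0.0163, 0.3982]
eef_rot: [-179.9, 0.5, -156.9]
contact_force: [0.5, 0.7, -0.5]
gripper_width: 0.056
```

>>> carry_out([
  [[-0.0092,0.0107,0],[0,0,0],255],
  [[-0.0184,0.0213,0],[0,0,0],255],
  [[-0.0184,0.0213,0],[0,0,0],255],
  [[-0.0184,0.0213,0],[0,0,0],255],
  [[-0.0184,0.0213,0],[0,0,0],255],
  [[-0.0184,0.0213,0],[0,0,0],255],
  [[-0.0184,0.0213,0],[0,0,0],255],
  [[-0.0092,0.0107,0],[0,0,0],255],
  [[0,0,0],[0,0,0],255],
  [[0,0,0],[0,0,0],255],
  [[0,0,0],[0,0,0],255],
])

```text
time_s: 11.98
tcp_pos: [0.5612, 0.171, 0.3922]
eef_rot: [-180.0, -0.1, -157.0]
contact_force: [0.3, -0.1, -0.4]
gripper_width: 0.0559
```

```bash
python3 - <<'E'
from h import *
s=r.get_state();tg,g=togo([.5625,.170,.1746]);print(tg,g,s['gripper_width'],s['contact_force'])
im=r.capture("side");cv2.imwrite("pics/s5.png",cv2.resize(im[80:380,190:490,::-1],None,fx=2,fy=2,interpolation=2))
K,R,t=cal("side");a=np.linspace(0,6.283,400)
for z in(g[2]-.0346,g[2]-.015):
    P=np.c_[g[0]+.028*np.cos(a),g[1]+.028*np.sin(a),0*a+z]
    q=(cv2.projectPoints(P,cv2.Rodrigues(R)[0],t,K,None)[0][:,0]-[190,80])*2; print("left",q[q[:,0].argmin()],"low",q[q[:,1].argmax()])
E
```

```text
[-0.0012 -0.0014  0.0586] [0.561  0.1708 0.2332] 0.05593939607342375 [ 0.29311436 -0.06726793 -0.37253773]
left [164.56003888 330.97837049] low [214.14114535 364.67110101]
left [161.96962227 304.05542892] low [212.8240921  337.61060188]
```

View pics/s5.png

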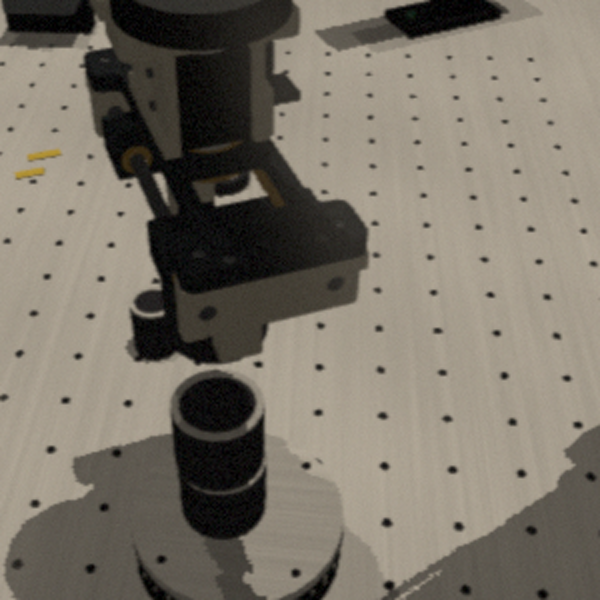

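A hangs above the tower (top disc at crop (218,402)); its lower edge is near y≈362, where I predicted it. Lowering with a small correction.

>>> carry_out([
  [[-0.0012,-0.0014,0.01],[0,0,0],255],
  [[0,0,0.014],[0,0,0],255],
  [[0,0,0.012],[0,0,0],255],
  [[0,0,0.009],[0,0,0],255],
  [[0,0,0.005],[0,0,0],255],
  [[0,0,0.003],[0,0,0],255],
  [[0,0,0.002],[0,0,0],255],
  [[0,0,0.001],[0,0,0],255],
  [[0,0,0],[0,0,0],255],
  [[0,0,0],[0,0,0],255],
  [[0,0,0],[0,0,0],255],
])

```text
time_s: 12.95
tcp_pos: [0.5634, 0.1705, 0.3377]
eef_rot: [180.0, 0.0, -157.0]
contact_force: [-0.5, 0.8, -0.9]
gripper_width: 0.0565
```

>>> carry_out([
  [[0,0,0.001],[0,0,0],255],
  [[0,0,0.001],[0,0,0],255],
  [[0,0,0.0007],[0,0,0],255],
  [[0,0,0.0005],[0,0,0],255],
  [[0,0,0],[0,0,0],255],
  [[0,0,0],[0,0,0],255],
])

```text
time_s: 13.45
tcp_pos: [0.5633, 0.1705, 0.334]
eef_rot: [-180.0, -0.0, -157.0]
contact_force: [-0.5, -0.4, 0.5]
gripper_width: 0.0564
```

>>> carry_out([
  [[0,0,0.0004],[0,0,0],255],
  [[0,0,0.0003],[0,0,0],255],
  [[0,0,0],[0,0,0],255],
  [[0,0,0],[0,0,0],255],
])

```text
time_s: 13.78
tcp_pos: [0.5633, 0.1705, 0.3337]
eef_rot: [-180.0, 0.0, -157.0]
contact_force: [-0.9, 0.8, 2.5]
gripper_width: 0.0556
```

Contact felt (Fz +2.5 N). Opening gently, retreating straight up, then moving clear so both cameras can see.

>>> carry_out([
  [[0,0,0],[0,0,0],90],
  [[0,0,0],[0,0,0],85],
  [[0,0,0],[0,0,0],75],
  [[0,0,0],[0,0,0],50],
  [[0,0,0],[0,0,0],20],
  [[0,0,0],[0,0,0],0],
  [[0,0,0],[0,0,0],0],
  [[0,0,0],[0,0,0],0],
  [[0,0,0],[0,0,0],0],
])

```text
time_s: 14.53
tcp_pos: [0.5633, 0.1705, 0.3333]
eef_rot: [180.0, -0.0, -157.0]
contact_force: [0.9, -0.8, -0.5]
gripper_width: 0.087
```

>>> carry_out([
  [[0,0,-0.006],[0,0,0],0],
  [[0,0,-0.015],[0,0,0],0],
  [[0,0,-0.02],[0,0,0],0],
  [[0,0,-0.02],[0,0,0],0],
  [[0,0,-0.015],[0,0,0],0],
  [[0,0,0],[0,0,0],0],
  [[0.015,-0.02,0],[0,0,0],0],
  [[0.018,-0.028,0],[0,0,0],0],
  [[0.018,-0.028,0],[0,0,0],0],
  [[0.018,-0.028,0],[0,0,0],0],
  [[0.018,-0.028,0],[0,0,0],0],
  [[0.018,-0.028,0],[0,0,0],0],
])

```text
time_s: 15.53
tcp_pos: [0.5285, -0.0192, 0.4095]
eef_rot: [180.0, 0.0, -157.0]
contact_force: [0.6, -0.9, 0.3]
gripper_width: 0.0874
```

>>> carry_out([
  [[0.018,-0.028,0],[0,0,0],0],
  [[0.018,-0.028,0],[0,0,0],0],
  [[0.018,-0.028,0],[0,0,0],0],
  [[0.018,-0.028,0],[0,0,0],0],
  [[0.018,-0.028,0],[0,0,0],0],
  [[0.01,-0.014,0],[0,0,0],0],
  [[0,0,0],[0,0,0],0],
  [[0,0,0],[0,0,0],0],
])

```text
time_s: 16.2
tcp_pos: [0.497, -0.1996, 0.4092]
eef_rot: [180.0, -0.0, -157.1]
contact_force: [-0.5, -0.3, -0.4]
gripper_width: 0.0877
```

```bash
python3 - <<'E'
from h import *
im=r.capture("side"); tp=r.capture("top");cv2.imwrite("pics/s6.png",im[:,:,::-1]);cv2.imwrite("pics/t6.png",tp[:,:,::-1])
cv2.imwrite("pics/both6.png",np.hstack([cv2.resize(x,(400,300)) for x in (im[150:390,180:500,::-1],tp[130:370,60:380,::-1])]))
K,R,t=cal("side")
for n in("side","top"):
    K,R,t=cal(n);print(n,cv2.projectPoints(np.array([[.5625,.17,.187]]),cv2.Rodrigues(R)[0],t,K,None)[0].ravel())
print(r.get_state()['tcp_pos'],r.get_state()['contact_force'])
E
```

```text
side [297.02566163 251.21667832]
top [181.33906661 230.70458421]
[ 0.49739081 -0.19842852  0.40931124] [0.09849183 0.10122414 0.06909243]
```

View pics/both6.png

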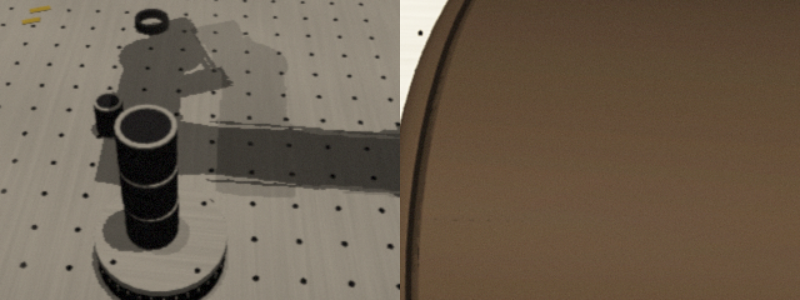

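The side view shows a straight three-cap tower, top disc at crop (147,126), with both seams visible. The arm still blocks the top view. I'll measure the top disc for a final check, then hand in.

```bash
python3 - <<'E'
from h import *
im=cv2.imread("pics/s6.png")[:,:,::-1].copy(); im2=r.capture("side")
for i in(im,im2):
  for th in(45,60):
    c,s,_=disc(i,(297,251),th); print(c.round(1),s,ray("side",c,.187).round(4))
print(r.get_state()['time_s'],r.get_state()['qd'].round(2)); r.close_job()
E
```

```text
[296.1 250.5] [  2   9  39  26 811] [0.5636 0.1689 0.187 ]
[296.2 250.4] [  1   8  41  28 852] [0.5635 0.1688 0.187 ]
[296.1 250.5] [  2   9  39  26 815] [0.5637 0.1689 0.187 ]
[296.2 250.4] [  1   8  41  28 852] [0.5635 0.1687 0.187 ]
16.35 [ 0.47  0.01  0.04  0.1  -0.04  0.03]
the job is handed in; nothing more can be done
```

Both loose wide caps are now stacked mouth-down on the cap on the stage, cap B first and cap A on top, and the job is handed in at 16.35 s. The narrow cap and the flat ring were not touched.

- **Position:** in the side view, cap centres measured (0.562, 0.170) m for the foot, (0.562, 0.170) m for B and (0.564, 0.169) m for A. Each cap is within about 2 mm of the one below; the limit is 12 mm.
- **Stability:** the top cap measured the same in two side pictures in a row, and both seams look level. The gripper was open and clear of everything at hand-in.
- **Forces:** the force readings stayed under 6 N after every move.
- **Not checked:** the arm blocked the top camera after both placements, so those positions rest on the side camera alone. The two cameras had agreed to about 4 mm before the moves.

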